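Check the gap of a sprung plate fixture with a feeler

ROBOT

A 6-joint arm with a two-finger parallel gripper is mounted at the origin on the work surface. World frame = base frame: x ahead of the robot, y to its left, z up, the work surface at z = 0. Lengths are in mm, angles in rad, forces in N, time in s.
With the tool pointing down it reaches from about 425 to 1125 mm from the base axis. Payload 14.9 kg.
Tool frame: the origin (TCP) lies on the centre line of the jaws, within the pads' length; the fingertips stand 25 mm ahead of it and the grasp point (between the pads) lies 6 mm ahead of it (arm.tips_ahead is the distance from the TCP to the fingertips, in mm); z points along the fingers, y is the line along which they close (so a half turn about z gives the same grasp; the last joint's range is limited). The gripper opens to 91 mm and grips with 3 to 60 N. Pads are 32 mm wide; open, the fingers measure 118 mm over their backs; the gripper's body (76 mm by 178 mm) begins 60 mm behind the grasp point.
Start: joints at [1.075, 0.379, 1.734, -0, 1.028, -0.033], TCP at [312.528, 626.374, 238.932] pointing down, gripper open.
Joint ranges: [-2.77, 2.77], [-0.74, 2.19], [0, 2.66], [-1.06, 4.2], [0.31, 2.87], [-3.08, 3.08]. Speed limits (rad/s): [1.89, 1.89, 2.39, 3.14, 3.14, 3.14].

INTERFACE

Orientations are given as a rotation vector (axis times angle).
In Python, from station import arm gives the robot as it stands.
- The arm moves only by the tool move_arm, never from a script. Its argument "rows" is a list of rows, each a list of 6 numbers: the shift along the tool's x, y, z in mm, then the turn, a rotation vector about the tool's x, y, z in rad. A call has exactly 10 rows; each row shifts and turns the commanded pose from where the row before left it, along the tool's axes as they then stand; what a row does not reach is not made up. A row lasts 1/12 s, in which the tool goes at most 41.7 mm and 7.16 degrees, less where a joint would pass 70% of its speed; a pose out of reach is approached as far as the arm can. A call is refused whole if a number of a shift passes 41.7 or a number of a turn 0.125, either way. A call with a gripper value outside its range is refused whole. "claw" is the finger opening in mm, from 0 to 91.2, set as the call begins (left out, the last holds). The fingers move at their own pace and stop on an object; "squeeze" is the grip in N (left out, the last holds). Time passes only in rows, so rows that do not move let the fingers close, or fill a call up. It gives the time, the measured TCP pose, the force, the opening and the grip force at its end, in the units of the state.
- arm.state(): the state, without advancing time (a new reading comes with each control period).
- arm.capture(name): name is "scene" or "top" or "wrist"; returns (picture, depth): 384x512x3 uint8, blue, green, red; 384x512 float32, mm along the optical axis (not along the pixel's ray), 0 where there is no reading.
- arm.get_calibration(name): a dict with "fx", "fy", "cx", "cy" (pixels), "origin" and "attitude" of the camera in the world. Camera axes: x right, y up, looking along -z (the intrinsics and any distortion apply to the point x, -y, -z); pixel columns grow to the right and rows downward; lengths in mm; the calibration is good to about 2 mm. A picture is of the moment at which its call begins: read the wrist's pose just before it. get_calibration takes no time and is no camera call; for the wrist camera it gives the pose at the moment of the call.
- arm.close_job(): hands the job in; it is judged then, once.
The state is a dict: "time": time; "joints": joint angles; "qd": joint speeds; "tau": joint torques, N m; "tool_pos": TCP position; "ee_rot": TCP orientation; "contact_force": force on the tool from outside, world axes, zero at the start; "ft_torque": the same for the moment, N m; "opening": opening from 0.0 (shut) to 1.0 (fully open); "gripper_force": force on a finger pad.
Only numpy, scipy, OpenCV 4.12 (cv2) and the standard library are available. Lean on these libraries where they do the work, as an engineer would, in place of code of your own. Each camera call takes 0.05 s, during which the arm holds its last target. There are 200 camera calls.

TASK

Set up the readout by pressing its three keys fully down one at a time, the largest first, then the middle-sized, then the smallest. Then draw the feeler with the flat rectangular handle out of the stand, slide its blade straight down between the two steel plates of the fixture until it drags snugly with its nose about 30 mm deep, and finish holding it there in the gripper while the reading is taken. Leave the round-handled feeler and the things lying about alone.

Things in the scene. Friction and masses are not known exactly. Their poses are not given: they have to be found in the camera images.
- feeler: feeler with flat rectangular black handle, 80 g. Origin at the blade's nose, z up. Steel blade z 0 to 60 mm: 6 thick (x), 20 wide (y), rounded nose; handle z 60 to 105 mm: 14 thick (x), 28 wide (y). It starts hanging upright in one of the stand's slots with 1.5 mm play, handle resting on the stand's top (nose 15 mm above the bench), x parallel to the stand's; it lifts straight out
- spare: the other feeler, to be left in the stand: the same steel blade, but a round black handle, 24 mm in diameter and 45 mm tall. Origin at the nose, z up
- stand: fixed aluminium block, 60 (x) by 130 (y) by 75 mm (z), origin at the centre of its underside; two through slots from above, 35 mm either side of its centre along y, 9 mm (x) by 24 mm (y). Which feeler is in which slot varies
- fixture: fixed gap fixture, origin on the bench under the middle of the gap: grey base 140 (x) by 90 (y) by 15 mm high, two upright steel plates 12 mm thick (x), 60 wide (y), tops 75 mm above the bench, rounded (radius 6), so the 3 mm gap widens to 15 at its mouth. The -x plate is rigid, the +x plate sprung, with a 60 mm high spring block behind it, reaching x = 73 mm
- mouth (a point): middle of the gap, level with the plates' top edges (75 mm above the bench); axes as the fixture's: x across the gap, y along the plates, z up. The gap is 60 mm deep from here down to the base plate
- jaw (a joint): travel of the sprung plate away from the rigid one, m; 0 at rest (3 mm gap), about 0.003 with the 6 mm blade in; spring of 1 N per mm, about 3 N at rest and 6 N with the blade in, so the blade pushes back by some 5 to 15 N while sliding down
- readout: fixed grey readout box, 110 (x) by 170 (y) by 35 mm high, with a dark display strip along its +x side, origin at the centre of its underside; three round grey spring keys stand on its top in a row along its y, 52 mm apart and 20 mm to the -x side of its middle; which key is in which place varies
- key_large_top (a point): centre of the top face of the largest key, 36 mm in diameter, 53 mm above the bench; it stands 6 mm proud of a black round housing, as do the others
- key_medium_top (a point): centre of the top face of the middle-sized key, 27 mm in diameter
- key_small_top (a point): centre of the top face of the smallest key, 18 mm in diameter
- key_large (a joint): travel of the largest key, m: 0 up, 0.006 fully down (4 N); springs back; counts as pressed beyond 0.004
- key_medium (a joint): travel of the middle-sized key, same travel and spring
- key_small (a joint): travel of the smallest key, same travel and spring
- hammer: loose hammer lying on the bench beyond the work, about 300 mm long, a bystander
- bowl: loose steel bowl, 100 mm in diameter and 45 mm high, a bystander
- disc: loose grinding disc lying flat, 100 mm in diameter and 6 mm thick, a bystander
Mind the look-alikes: they are no part of the job. What is shaped like the feeler but yellow is not meant.

How it is judged:
By the outcome, as a careful person would: the job done as asked, in the order asked, and still so for the second after the job is handed in, while the arm keeps its last pose, push and grip.
It also fails if it takes over 58 s, if anything falls off the work surface, if the arm or the gripper's body presses on something with over 40 N, if the wrist force passes 120 N, or if a joint passes its speed limit or range.

## Working session

There is one attempt and no reset: what is moved stays moved. The work goes in short steps, Python scripts to look and compute and a tool call to move; the robot and the scene stay as the last step left them, time stands still between calls to the robot, and variables do not carry over. Pictures are saved under pics/ and viewed, at most 10 in all, crops included, and the job is handed in when it is done.

Besides the shell and the picture viewer there is one more tool, called after ">>>" by a JSON object that holds its "op" and its "data", one argument or row to a line. move_arm: Moves the arm, as the interface text tells. Its arguments: {"type":"object","properties":{"rows":{"type":"array"},"claw":{"type":"number"},"squeeze":{"type":"number"}},"required":["rows"]}

```bash
mkdir -p pics; ls
cat > h.py <<'E'
import numpy as np, cv2
from scipy.spatial.transform import Rotation as R
from station import arm
def att(c):
    a=np.array(c["attitude"],float)
    return a if a.shape==(3,3) else R.from_rotvec(a).as_matrix() if a.size==3 else R.from_quat(a).as_matrix()
def world(c,u,v,d):
    u,v,d=map(np.asarray,(u,v,d))
    p=np.stack([(u-c["cx"])/c["fx"]*d,-(v-c["cy"])/c["fy"]*d,-d],-1)
    return p@att(c).T+np.array(c["origin"])
def plane(c,u,v,z):
    o=np.array(c["origin"]);r=world(c,u,v,1.0)-o
    return o+r*((z-o[2])/r[...,2])[...,None]
E
python3 - <<'E'
from h import *
for n in ("top","scene"):
    c=arm.get_calibration(n);print(c)
    i,d=arm.capture(n);cv2.imwrite(f"pics/{n}.png",i);np.savez(f"{n}.npz",i=i,d=d)
    cv2.imwrite(f"pics/{n}.png",cv2.resize(i,(800,600)))
print(arm.state(),arm.tips_ahead)
E
```

```text
pics
{'fx': 364.1179373610906, 'fy': 364.1179373610906, 'cx': 260.67335178979334, 'cy': 195.1624902756321, 'origin': array([517.44076396, -11.10212124, 925.56135785]), 'attitude': array([ 0.07943392, -0.07773605, -1.54847616])}
{'fx': 358.57375499821757, 'fy': 358.57375499821757, 'cx': 256.21720423384266, 'cy': 196.0744379036107, 'origin': array([1017.78768962, -347.95544393,  689.45626799]), 'attitude': array([0.66758054, 0.32070453, 0.81043083])}
{'time': 0.1, 'joints': array([ 1.07468330e+00,  3.79366088e-01,  1.73472474e+00,  3.54745263e-05,
        1.02846924e+00, -3.33272831e-02]), 'qd': array([-0.00016332, -0.00036093, -0.00205232, -0.00120174,  0.00181129,
        0.00109942]), 'tau': array([ 7.65791356e-04, -7.65042758e+01, -4.35290337e+01,  6.53301878e-02,
        3.97887372e-02, -1.01071936e-05]), 'tool_pos': array([312.36991764, 626.07369214, 238.34568865]), 'ee_rot': array([-7.20435593e-01, -3.05758080e+00,  1.45406421e-03]), 'contact_force': array([ 0.2391194 ,  0.54877609, -0.75456051]), 'ft_torque': array([-0.04539495, -0.03276026, -0.01455522]), 'gripper_force': 0.0, 'opening': 0.9984661337298619} 25.0
```

View pics/top.png

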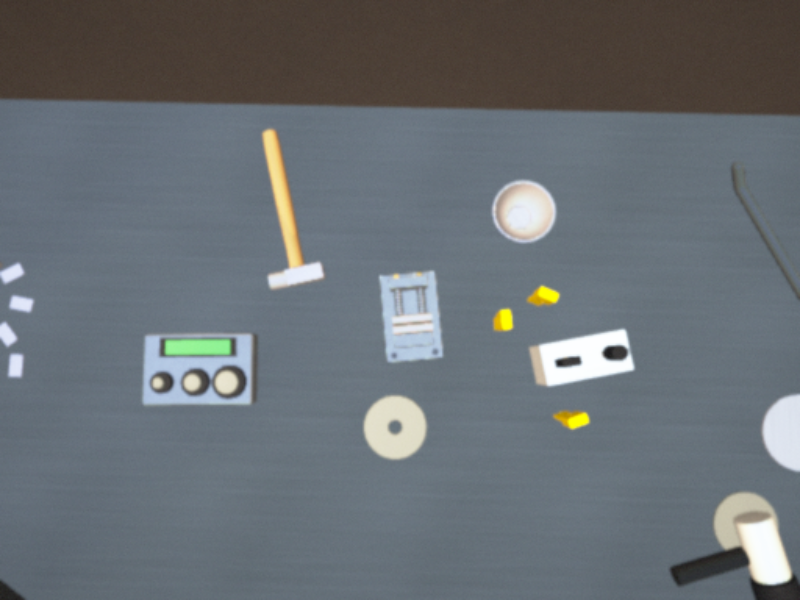

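View pics/scene.png

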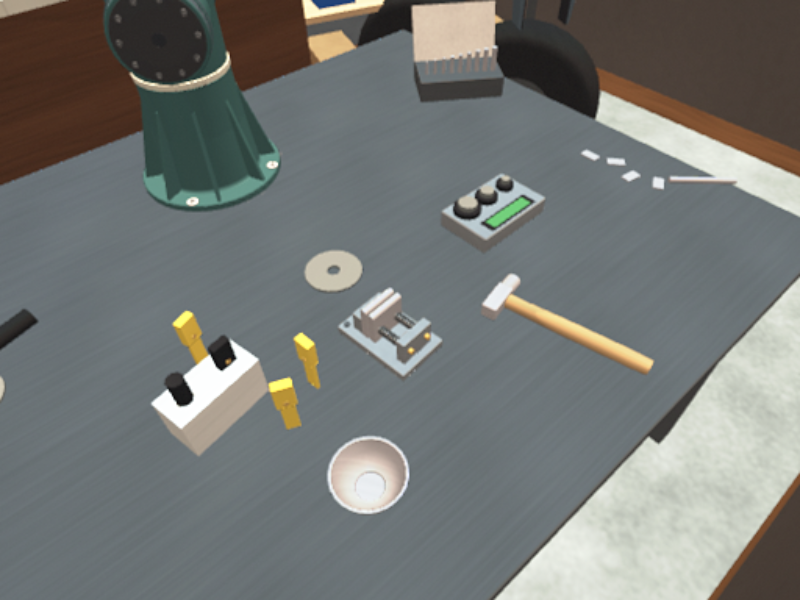

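The top view shows the readout at about (200,370), with the keys large (228,381), medium (195,381) and small (160,382). The stand is at (585,358) and the fixture at (411,316).

There are five feeler-like things: a black flat handle at (568,361), a black round handle at (615,353), and yellow ones at (543,296), (503,320) and (572,420). The flat black one at (568,361) fits the description. I'll confirm it in a crop.

Run:
```python
from h import *
c=arm.get_calibration("top");f=np.load("top.npz");i,d=f["i"],f["d"]
vv,uu=np.mgrid[:384,:512];W=world(c,uu,vv,d);Z=W[...,2]
g=i.max(2).astype(int);sat=g-i.min(2)
def roi(x0,y0,x1,y1):
    m=np.zeros((384,512),bool);m[int(y0*.64):int(y1*.64),int(x0*.64):int(x1*.64)]=1;return m
def rep(n,m,z):
    n_,l,s,ce=cv2.connectedComponentsWithStats(m.astype(np.uint8))
    for k in range(1,n_):
        if s[k,4]<8: continue
        q=l==k;v,u=np.nonzero(q);P=plane(c,u.astype(float),v.astype(float),z)
        r=cv2.minAreaRect(P[:,:2].astype(np.float32))
        print(n,s[k,4],"cent",P[:,:2].mean(0).round(1),"rect",np.round(r[0],1),np.round(r[1],1),round(r[2],1),"depthZ",np.median(Z[q]).round(1),"px",ce[k].round(1))
A=roi(130,320,265,415)
rep("readout",A&(Z>20),35)
rep("keytop",A&(g>130)&(sat<60)&(Z>46),53)
B=roi(525,320,640,395)
rep("standtop",B&(Z>62)&(Z<85)&(g>120),75)
rep("handle",B&(g<70)&(Z>90),120)
F=roi(370,260,450,370)
rep("fixbase",F&(Z>7),15); rep("plates",F&(Z>67),75)
rep("yellow",(sat>120)&(i[...,0]<80)&(Z>10)&roi(470,260,640,450),60)
s=np.load("scene.npz")["i"]
cr=lambda im,x0,y0,x1,y1:cv2.resize(im[y0:y1,x0:x1],(400,300),interpolation=cv2.INTER_CUBIC)
cv2.imwrite("pics/crop.png",np.vstack([np.hstack([cr(i,330,192,420,260),cr(s,90,195,190,270)]),np.hstack([cr(i,80,200,180,275),cr(i,230,165,290,210+25)])]))
```

```text
Traceback (most recent call last):
  File "h.py", line 12, in plane
    o=np.array(c["origin"]);r=world(c,u,v,1.0)-o
                              ~~~~~^^^^^^^^^^^
  File "h.py", line 9, in world
    p=np.stack([(u-c["cx"])/c["fx"]*d,-(v-c["cy"])/c["fy"]*d,-d],-1)
ValueError: all input arrays must have the same shape
```

```bash
sed -i 's/u,v,d=map(np.asarray,(u,v,d))/u,v,d=np.broadcast_arrays(u,v,d)/' h.py
cat > m.py <<'E'
from h import *
c=arm.get_calibration("top");f=np.load("top.npz");i,d=f["i"],f["d"]
vv,uu=np.mgrid[:384,:512];W=world(c,uu,vv,d);Z=W[...,2]
g=i.max(2).astype(int);sat=g-i.min(2)
def roi(x0,y0,x1,y1):
    m=np.zeros((384,512),bool);m[int(y0*.64):int(y1*.64),int(x0*.64):int(x1*.64)]=1;return m
def rep(n,m,z):
    n_,l,s,ce=cv2.connectedComponentsWithStats(m.astype(np.uint8))
    for k in range(1,n_):
        if s[k,4]<8: continue
        q=l==k;v,u=np.nonzero(q);P=plane(c,u.astype(float),v.astype(float),z)
        r=cv2.minAreaRect(P[:,:2].astype(np.float32))
        print(n,s[k,4],"cent",P[:,:2].mean(0).round(1),"rect",np.round(r[0],1),np.round(r[1],1),round(r[2],1),"depthZ",np.median(Z[q]).round(1),"px",ce[k].round(1))
A=roi(130,320,265,415)
rep("readout",A&(Z>20),35)
rep("keytop",A&(g>130)&(sat<60)&(Z>46),53)
B=roi(525,320,640,395)
rep("standtop",B&(Z>62)&(Z<85)&(g>120),75)
rep("handle",B&(g<70)&(Z>90),120)
F=roi(370,260,450,370)
rep("fixbase",F&(Z>7),15); rep("plates",F&(Z>67),75)
rep("yellow",(sat>120)&(i[...,0]<80)&(Z>10)&roi(470,260,640,450),60)
s=np.load("scene.npz")["i"]
cr=lambda im,x0,y0,x1,y1:cv2.resize(im[y0:y1,x0:x1],(400,300),interpolation=cv2.INTER_CUBIC)
cv2.imwrite("pics/crop.png",np.vstack([np.hstack([cr(i,330,192,420,260),cr(s,90,195,190,270)]),np.hstack([cr(i,80,200,180,275),cr(i,230,165,290,210+25)])]))
E
python3 m.py
```

```text
readout 3215 cent [500.2 314. ] rect [501.  313.7] [111.2 172.8] 1.3 depthZ 36.1 px [126.8 236.2]
keytop 195 cent [482.3 265.2] rect [482.7 266. ] [34.3 38.8] 8.3 depthZ 56.6 px [144.1 244.3]
keytop 58 cent [479.  370.6] rect [478.9 371.7] [20.5 21.3] 47.7 depthZ 55.9 px [ 99.7 244.7]
keytop 107 cent [481.2 317.1] rect [482.4 316.9] [28.1 25.1] 29.7 depthZ 56.8 px [122.3 244.2]
standtop 1228 cent [ 529.6 -271.9] rect [ 530.1 -274.9] [ 60.1 132.9] 11.9 depthZ 74.8 px [372.9 228.9]
handle 88 cent [ 538.2 -303.4] rect [ 537.4 -303.6] [15.4 28.9] 1.2 depthZ 118.2 px [393.4 225.1]
handle 48 cent [ 523.9 -236.9] rect [ 523.9 -237.2] [ 7.5 29.5] 10.6 depthZ 119.3 px [363.3 231. ]
fixbase 1985 cent [590.6 -14.4] rect [591.1 -14.5] [139.4  89.7] 6.4 depthZ 17.1 px [262.6 202.6]
plates 131 cent [583.2 -15.3] rect [583.4 -16.3] [11.9 59.6] 6.4 depthZ 74.0 px [263.1 203.6]
plates 133 cent [568.5 -16.8] rect [568.5 -16.7] [11.9 59.3] 6.4 depthZ 74.1 px [263.6 209.9]
yellow 141 cent [ 622.4 -216.8] rect [ 623.7 -215.4] [24.1 43.3] 1.2 depthZ 101.7 px [347.6 189.6]
yellow 119 cent [ 584.6 -155.1] rect [ 585.5 -153.9] [28.7 25.6] 6.5 depthZ 103.7 px [321.7 204.8]
yellow 154 cent [ 438.6 -259.7] rect [ 437.2 -258.3] [20.8 49. ] 1.2 depthZ 101.5 px [366.1 267.9]
```

View pics/crop.png

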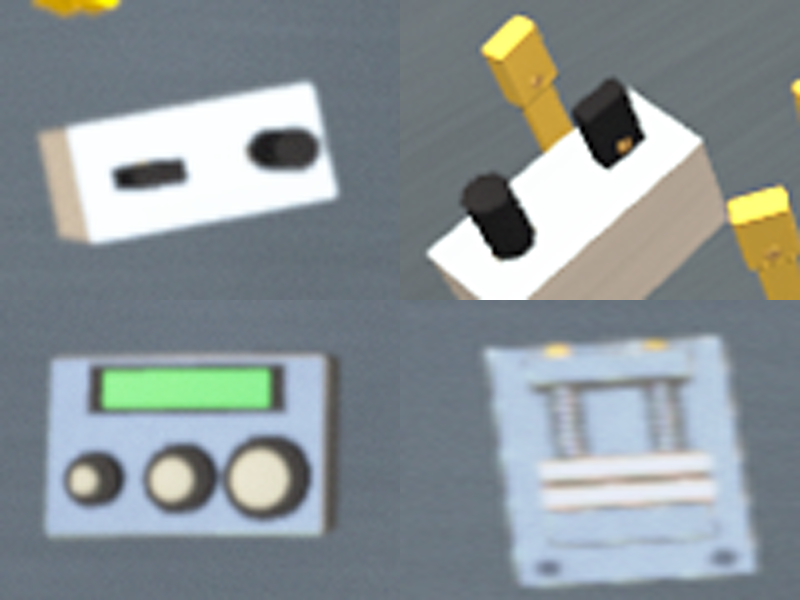

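The crop confirms it. The flat rectangular black handle is in the +y slot (top px 363,231), the round one is in the -y slot, and the yellow ones are decoys. The stand is turned about 11.9°, the fixture 6.4° and the readout about 1°, and the sizes match those given. First I'll turn the tool so that it closes along the stand's x.

>>> {"op": "move_arm", "data": {
  "rows": [
    [0,0,10,0,0,0.1],
    [0,0,10,0,0,0.1],
    [0,0,10,0,0,0.1],
    [0,0,10,0,0,0.1],
    [0,0,10,0,0,0.1],
    [0,0,10,0,0,0.1],
    [0,0,10,0,0,0.1],
    [0,0,10,0,0,0.1],
    [0,0,10,0,0,0.1],
    [0,0,10,0,0,0]
  ],
  "claw": 0
}}

```text
time: 0.93
tool_pos: [312.4, 626.2, 138.1]
ee_rot: [1.984, 2.435, -0.001]
contact_force: [0.7, -0.8, 0.2]
opening: 0.309
gripper_force: 0.0
```

```bash
cat > go.py <<'E'
import sys
from h import *
s=arm.state();M=R.from_rotvec(s["ee_rot"]).as_matrix()
print("t",round(s["time"],2),"pos",s["tool_pos"].round(1),"yaw_y",np.degrees(np.arctan2(M[1,1],M[0,1])).round(2),"tilt",M[:,2].round(4),"F",s["contact_force"].round(1),"op",round(s["opening"]*91.2,1),"gf",round(s["gripper_force"],1))
for a in sys.argv[1:]:
    x,y,z=map(float,a.split(","))
    print(a,"shift",(M.T@(np.array([x,y,z])-s["tool_pos"])).round(1))
E
python3 go.py 482.5,264.5,100 481.3,316.5,100 480,369,100
```

```text
t 0.93 pos [312.4 626.2 138.1] yaw_y 11.65 tilt [-2.e-04 -4.e-04 -1.e+00] F [ 0.7 -0.8  0.2] op 28.2 gf 0.0
482.5,264.5,100 shift [-388.6   93.5   38.2]
481.3,316.5,100 shift [-337.4  102.9   38.2]
480,369,100 shift [-285.7  112.2   38.2]
```

>>> {"op": "move_arm", "data": {
  "rows": [
    [-38.9,9.3,2,0,0,0],
    [-38.9,9.3,3,0,0,0],
    [-38.9,9.3,4,0,0,0],
    [-38.9,9.3,4,0,0,0],
    [-38.9,9.3,4,0,0,0],
    [-38.9,9.3,4,0,0,0],
    [-38.9,9.3,4,0,0,0],
    [-38.9,9.3,4,0,0,0],
    [-38.9,9.3,4,0,0,0],
    [-38.5,9.8,5,0,0,0]
  ]
}}

```text
time: 1.77
tool_pos: [484.7, 263.6, 100.8]
ee_rot: [1.974, 2.444, 0.0]
contact_force: [0.3, 0.3, 0.5]
opening: 0.001
gripper_force: 0.0
```

```bash
python3 - <<'E'
from h import *
i,d=arm.capture("wrist");c=arm.get_calibration("wrist");print(c)
cv2.imwrite("pics/w1.png",i);np.savez("w1.npz",i=i,d=d)
E
python3 go.py 482.5,264.5,74
```

```text
{'fx': 264.45715974388867, 'fy': 264.45715974388867, 'cx': 255.92117850040208, 'cy': 190.96108414893027, 'origin': array([469.08732206, 342.1720024 , 244.79611996]), 'attitude': array([-0.30258274, -0.02990578,  0.20843446])}
t 1.82 pos [486.5 259.   99.8] yaw_y 12.03 tilt [-6.0e-04 -1.2e-03 -1.0e+00] F [ 0.3 -2.7 -1.5] op 0.2 gf 0.0
482.5,264.5,74 shift [ 6.2 -2.7 25.8]
```

View pics/w1.png

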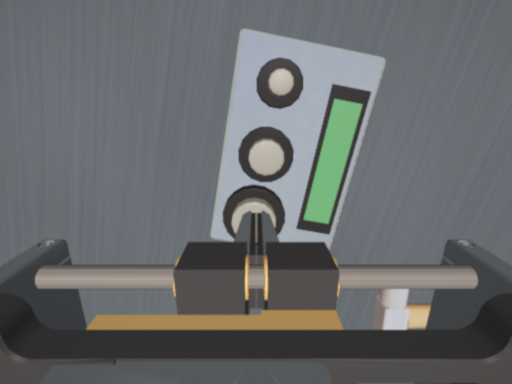

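The wrist view shows the small key at (281,82) and the medium one at (266,157). The large key at (254,215) is under the closed fingers. I'll ray-cast these to cross-check.

```bash
python3 - <<'E'
from h import *
c=arm.get_calibration("wrist");i=np.load("w1.npz")["i"]
g=i.max(2).astype(int);b=i.astype(int)
m=((g>140)&(b[...,2]>b[...,0]+8)).astype(np.uint8);m[225:]=0;m[:,:220]=0;m[:,310:]=0
n,l,s,ce=cv2.connectedComponentsWithStats(m)
for k in range(1,n):
    if s[k,4]>100: print(s[k],ce[k].round(1),plane(c,*ce[k],53.0).round(1), plane(c,s[k,0]+s[k,2]/2,float(s[k,1]),53.0).round(1))
E
python3 go.py
```

```text
[269  69  24  26 502] [280.6  81.3] [481.4 362.4  53. ] [479.8 369.8  53. ]
[249 140  35  35 959] [265.9 156.9] [483.  310.4  53. ] [480.7 322.4  53. ]
[232 202  43  23 453] [250.8 211.1] [480.8 266.5  53. ] [481.3 274.2  53. ]
t 1.82 pos [486.5 259.   99.8] yaw_y 12.03 tilt [-6.0e-04 -1.2e-03 -1.0e+00] F [ 0.3 -2.7 -1.5] op 0.2 gf 0.0
```

>>> {"op": "move_arm", "data": {
  "rows": [
    [0,0,4,0,0,0],
    [0,0,4,0,0,0],
    [0,0,4,0,0,0],
    [0,0,4,0,0,0],
    [0,0,4,0,0,0],
    [0,0,0,0,0,0],
    [0,0,0,0,0,0],
    [0,0,0,0,0,0],
    [0,0,0,0,0,0],
    [0,0,0,0,0,0]
  ]
}}

```text
time: 2.65
tool_pos: [484.3, 265.6, 81.1]
ee_rot: [1.978, 2.44, 0.0]
contact_force: [-1.6, 0.2, 0.5]
opening: 0.005
gripper_force: 0.8
```

```bash
python3 go.py 481.8,263.5,72 481,315.5,80 479.8,368,80
```

```text
t 2.65 pos [484.3 265.6  81.1] yaw_y 11.93 tilt [ 3.e-04  1.e-04 -1.e+00] F [-1.6  0.2  0.5] op 0.4 gf 0.8
481.8,263.5,72 shift [-1.5 -2.9  9.1]
481,315.5,80 shift [49.5  7.1  1.1]
479.8,368,80 shift [101.1  16.8   1.2]
```

>>> {"op": "move_arm", "data": {
  "rows": [
    [-1.5,-2.5,2,0,0,0],
    [0,0,2,0,0,0],
    [0,0,2,0,0,0],
    [0,0,1,0,0,0],
    [0,0,1,0,0,0],
    [0,0,1,0,0,0],
    [0,0,0,0,0,0],
    [0,0,0,0,0,0],
    [0,0,0,0,0,0],
    [0,0,0,0,0,0]
  ]
}}

```text
time: 3.48
tool_pos: [482.7, 263.6, 75.0]
ee_rot: [-1.979, -2.44, 0.001]
contact_force: [-21.6, -11.1, 71.0]
opening: 0.008
gripper_force: 35.6
```

>>> {"op": "move_arm", "data": {
  "rows": [
    [0,0,-5,0,0,0],
    [0,0,-5,0,0,0],
    [0,0,-5,0,0,0],
    [0,0,0,0,0,0],
    [10,1.8,0,0,0,0],
    [15,2.6,0,0,0,0],
    [15,2.6,0,0,0,0],
    [11.5,2,0,0,0,0],
    [0,0,3,0,0,0],
    [0,0,0,0,0,0]
  ]
}}

```text
time: 4.32
tool_pos: [479.8, 316.6, 83.2]
ee_rot: [-1.977, -2.442, 0.001]
contact_force: [0.1, -0.3, -1.0]
opening: 0.003
gripper_force: 0.0
```

```bash
python3 go.py 481,315.5,75
```

```text
t 4.32 pos [479.8 316.6  83.2] yaw_y 12.02 tilt [-6.e-04 -4.e-04 -1.e+00] F [ 0.1 -0.3 -1. ] op 0.3 gf 0.0
481,315.5,75 shift [-1.4  1.   8.2]
```

>>> {"op": "move_arm", "data": {
  "rows": [
    [0,0,2,0,0,0],
    [0,0,2,0,0,0],
    [0,0,1,0,0,0],
    [0,0,1,0,0,0],
    [0,0,1,0,0,0],
    [0,0,0.5,0,0,0],
    [0,0,0,0,0,0],
    [0,0,0,0,0,0],
    [0,0,0,0,0,0],
    [0,0,0,0,0,0]
  ]
}}

```text
time: 5.15
tool_pos: [480.3, 315.5, 76.5]
ee_rot: [1.979, 2.44, -0.0]
contact_force: [-1.2, -3.1, 3.8]
opening: 0.005
gripper_force: 1.9
```

>>> {"op": "move_arm", "data": {
  "rows": [
    [0,0,0.5,0,0,0],
    [0,0,0.5,0,0,0],
    [0,0,0.5,0,0,0],
    [0,0,0.5,0,0,0],
    [0,0,0,0,0,0],
    [0,0,0,0,0,0],
    [0,0,0,0,0,0],
    [0,0,0,0,0,0],
    [0,0,0,0,0,0],
    [0,0,0,0,0,0]
  ]
}}

```text
time: 5.98
tool_pos: [480.5, 315.7, 75.8]
ee_rot: [1.979, 2.44, -0.001]
contact_force: [-8.4, -8.3, 30.6]
opening: 0.002
gripper_force: 15.3
```

>>> {"op": "move_arm", "data": {
  "rows": [
    [0,0,-4,0,0,0],
    [0,0,-4,0,0,0],
    [0,0,-4,0,0,0],
    [0,0,0,0,0,0],
    [10,2,0,0,0,0],
    [15,3,0,0,0,0],
    [15,3,0,0,0,0],
    [11.3,2.4,0,0,0,0],
    [0,0,2,0,0,0],
    [0,0,0,0,0,0]
  ]
}}

```text
time: 6.82
tool_pos: [479.4, 369.0, 83.8]
ee_rot: [-1.977, -2.442, 0.001]
contact_force: [-1.3, -0.2, 0.2]
opening: 0.01
gripper_force: 0.0
```

```bash
python3 go.py 479.8,368,75.5
```

```text
t 6.82 pos [479.4 369.   83.8] yaw_y 12.01 tilt [-4.e-04 -3.e-04 -1.e+00] F [-1.3 -0.2  0.2] op 0.9 gf 0.0
479.8,368,75.5 shift [-1.1  0.2  8.3]
```

>>> {"op": "move_arm", "data": {
  "rows": [
    [-0.5,0,2,0,0,0],
    [0,0,2,0,0,0],
    [0,0,1,0,0,0],
    [0,0,1,0,0,0],
    [0,0,1,0,0,0],
    [0,0,1,0,0,0],
    [0,0,1,0,0,0],
    [0,0,0.5,0,0,0],
    [0,0,0,0,0,0],
    [0,0,0,0,0,0]
  ]
}}

```text
time: 7.65
tool_pos: [480.0, 367.4, 75.9]
ee_rot: [1.979, 2.44, -0.001]
contact_force: [-7.4, -5.4, 21.7]
opening: 0.008
gripper_force: 10.8
```

```bash
python3 go.py
python3 - <<'E'
from h import *
i,d=arm.capture("wrist");cv2.imwrite("pics/w2.png",i[:240,130:420].repeat(2,0).repeat(2,1))
E
```

```text
t 7.65 pos [480.  367.4  75.9] yaw_y 11.92 tilt [-4.e-04 -5.e-04 -1.e+00] F [-7.4 -5.4 21.7] op 0.7 gf 10.8
```

View pics/w2.png

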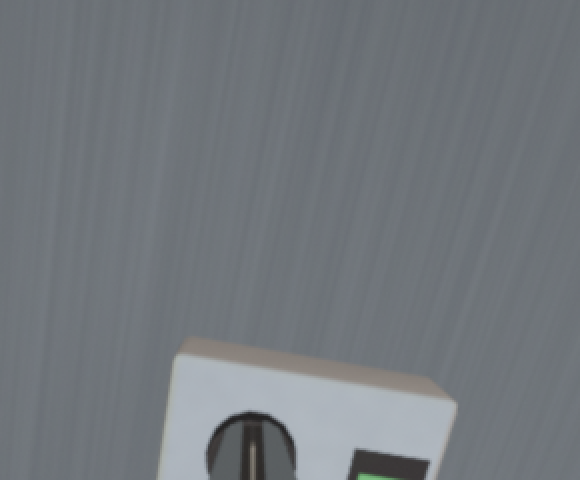

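The fingers sit squarely on the small key's housing at image (252,450), at the same stop height as the medium key. All three keys are pressed. Next I'll lift and cross to the stand.

>>> {"op": "move_arm", "data": {
  "rows": [
    [0,0,-20,0,0,0],
    [0,0,-38,0,0,0],
    [0,0,-38,0,0,0],
    [-30,-4,-15,0,0,0],
    [-39,-5.5,0,0,0,0],
    [-39,-5.5,0,0,0,0],
    [-39,-5.5,0,0,0,0],
    [-39,-5.5,0,0,0,0],
    [-39,-5.5,0,0,0,0],
    [-39,-5.5,0,0,0,0]
  ],
  "claw": 55
}}

```text
time: 8.53
tool_pos: [498.0, 99.7, 186.0]
ee_rot: [1.978, 2.44, 0.0]
contact_force: [0.4, 0.6, 0.3]
opening: 0.602
gripper_force: 0.0
```

```bash
python3 go.py 523.5,-157,185
```

```text
t 8.53 pos [498.   99.7 186. ] yaw_y 11.93 tilt [ 5.e-04 -1.e-04 -1.e+00] F [0.4 0.6 0.3] op 54.9 gf 0.0
523.5,-157,185 shift [-256.4  -28.1    1. ]
```

>>> {"op": "move_arm", "data": {
  "rows": [
    [-39,-5,0,0,0,0],
    [-39,-5,0,0,0,0],
    [-39,-5,0,0,0,0],
    [-39,-5,0,0,0,0],
    [-39,-5,0,0,0,0],
    [-39,-5,0,0,0,0],
    [-39,-5,0,0,0,0],
    [-39,-5,0,0,0,0],
    [-20,-3,0,0,0,0],
    [0,0,0,0,0,0]
  ]
}}

```text
time: 9.37
tool_pos: [525.0, -236.0, 186.0]
ee_rot: [1.982, 2.436, -0.0]
contact_force: [0.2, 0.9, -0.7]
opening: 0.605
gripper_force: 0.0
```

```bash
python3 - <<'E'
from h import *
arm.capture("top");arm.capture("top")
c=arm.get_calibration("wrist");i,d=arm.capture("wrist");cv2.imwrite("pics/w3.png",i);np.savez("w3.npz",i=i,d=d,**c)
for p in [(523.9,-237.2,120),(537.5,-303.5,120)]:
    q=att(c).T@(np.array(p)-c["origin"]);print(c["cx"]-c["fx"]*q[0]/q[2],c["cy"]+c["fy"]*q[1]/q[2])
E
python3 go.py 523.9,-237.2,105
```

```text
254.3331151067301 216.8824842607305
254.18486748982167 283.724458015544
t 9.52 pos [ 524.4 -231.9  185.6] yaw_y 11.88 tilt [-5.e-04  3.e-04 -1.e+00] F [ 1.1 -0.2 -1.3] op 55.3 gf 0.0
523.9,-237.2,105 shift [-5.1 -1.6 80.6]
```

View pics/w3.png

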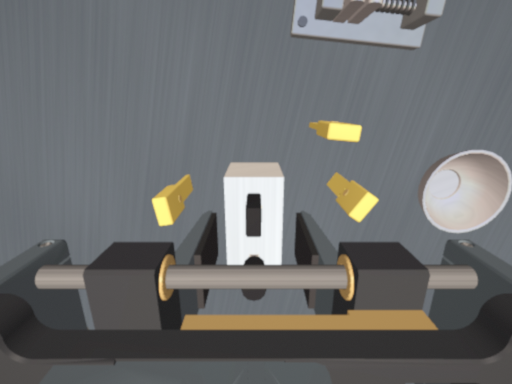

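The wrist view shows the flat black handle at (254,217), where the measured point projects (254.3,216.9). The round one is behind it at (254,285). The fingers straddle the stand squarely, so I'll descend.

>>> {"op": "move_arm", "data": {
  "rows": [
    [-2,-1,5,0,0,0],
    [-2,-0.6,8,0,0,0],
    [-1,0,10,0,0,0],
    [0,0,12,0,0,0],
    [0,0,12,0,0,0],
    [0,0,12,0,0,0],
    [0,0,10,0,0,0],
    [0,0,6,0,0,0],
    [0,0,2.5,0,0,0],
    [0,0,0,0,0,0]
  ]
}}

```text
time: 10.35
tool_pos: [524.0, -237.2, 107.8]
ee_rot: [-1.978, -2.439, 0.0]
contact_force: [-1.2, -0.4, 0.5]
opening: 0.604
gripper_force: 0.0
```

```bash
python3 go.py 523.9,-237.2,108
```

```text
t 10.35 pos [ 524.  -237.2  107.8] yaw_y 11.92 tilt [-8.e-04  4.e-04 -1.e+00] F [-1.2 -0.4  0.5] op 55.0 gf 0.0
523.9,-237.2,108 shift [ 0.1 -0.1 -0.2]
```

>>> {"op": "move_arm", "data": {
  "rows": [
    [0,0,0,0,0,0],
    [0,0,0,0,0,0],
    [0,0,0,0,0,0],
    [0,0,0,0,0,0],
    [0,0,0,0,0,0],
    [0,0,0,0,0,0],
    [0,0,0,0,0,0],
    [0,0,0,0,0,0],
    [0,0,0,0,0,0],
    [0,0,0,0,0,0]
  ],
  "claw": 0,
  "squeeze": 45
}}

```text
time: 11.18
tool_pos: [524.3, -237.3, 108.5]
ee_rot: [1.979, 2.44, -0.0]
contact_force: [-1.8, 0.2, 3.6]
opening: 0.151
gripper_force: 45.0
```

```bash
python3 go.py
```

```text
t 11.18 pos [ 524.3 -237.3  108.5] yaw_y 11.92 tilt [ 0.e+00 -1.e-04 -1.e+00] F [-1.8  0.2  3.6] op 13.7 gf 45.0
```

>>> {"op": "move_arm", "data": {
  "rows": [
    [0,0,-4,0,0,0],
    [0,0,-8,0,0,0],
    [0,0,-10,0,0,0],
    [0,0,-12,0,0,0],
    [0,0,-14,0,0,0],
    [0,0,-15,0,0,0],
    [0,0,-16,0,0,0],
    [0,0,-14,0,0,0],
    [0,0,-9,0,0,0],
    [0,0,-4,0,0,0]
  ]
}}

```text
time: 12.02
tool_pos: [524.9, -237.6, 216.7]
ee_rot: [1.977, 2.438, 0.001]
contact_force: [-0.5, 0.5, -0.7]
opening: 0.153
gripper_force: 45.0
```

```bash
python3 go.py 575.9,-16.5,200
python3 - <<'E'
from h import *
i,d=arm.capture("scene");cv2.imwrite("pics/s2.png",i[130:330,60:320].repeat(3,0).repeat(3,1))
E
```

```text
t 12.02 pos [ 524.9 -237.6  216.7] yaw_y 11.92 tilt [ 0.0024 -0.0012 -1.    ] F [-0.5  0.5 -0.7] op 14.0 gf 45.0
575.9,-16.5,200 shift [205.9  95.6  16.6]
```

View pics/s2.png

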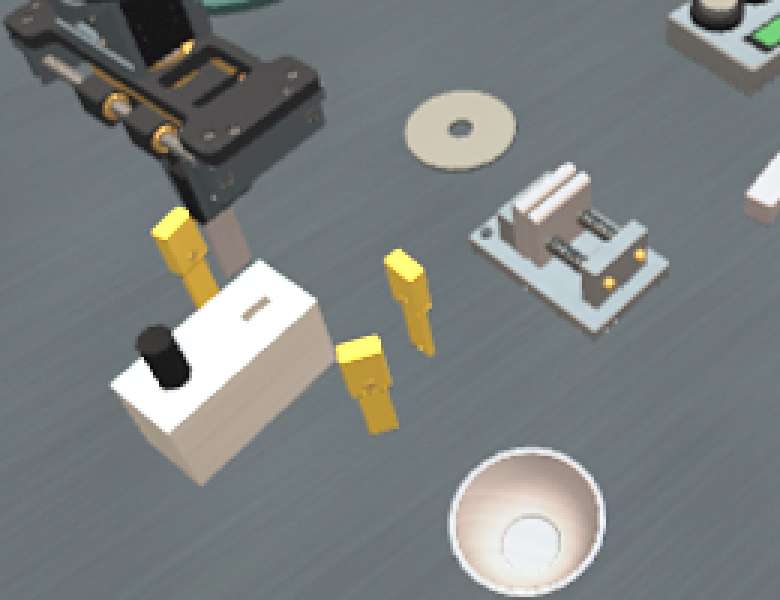

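The feeler is clear of the stand, with its blade at (232,250) hanging straight under the jaws, and the slot at (256,308) is empty. I'll cross to the fixture and turn to its 6.4°.

>>> {"op": "move_arm", "data": {
  "rows": [
    [16,7.4,0,0,0,0],
    [27,12.6,0,0,0,0],
    [29,13.4,0,0,0,0],
    [29,13.4,0,0,0,0],
    [29,13.4,0,0,0,0],
    [29,13.4,0,0,0,0],
    [27,12.6,0,0,0,0],
    [20,9.4,0,0,0,0],
    [0,0,0,0,0,0.048],
    [0,0,0,0,0,0.048]
  ]
}}

```text
time: 12.9
tool_pos: [575.1, -14.6, 213.8]
ee_rot: [-2.093, -2.342, 0.001]
contact_force: [0.0, -0.0, -0.7]
opening: 0.153
gripper_force: 45.0
```

```bash
python3 - <<'E'
from h import *
for _ in range(4): arm.capture("wrist")
c=arm.get_calibration("wrist");i,d=arm.capture("wrist");np.savez("w4.npz",i=i,d=d,**c)
cv2.imwrite("pics/w4.png",cv2.resize(i[130:300,150:360],None,fx=3.5,fy=3.5,interpolation=cv2.INTER_CUBIC))
E
python3 go.py 575.9,-16.5,178
```

```text
t 13.15 pos [575.  -16.2 214.1] yaw_y 6.49 tilt [-5.e-04  0.e+00 -1.e+00] F [-1.1 -0.2 -0.4] op 13.8 gf 45.0
575.9,-16.5,178 shift [-0.4  0.8 36.1]
```

View pics/w4.png

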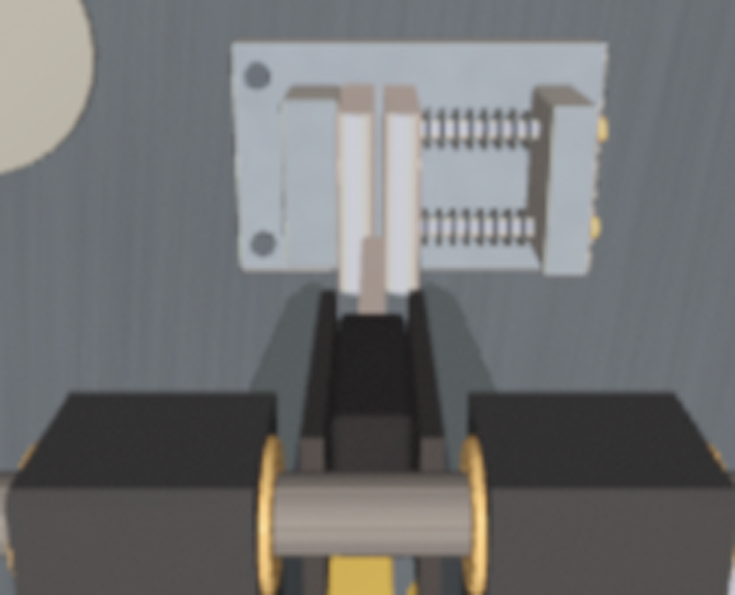

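The blade's nose is at crop (373,240), and the gap's centre line is at about (379,200), slightly to the +x side. That is about +2 mm by rays at the two depths. I'll shift +2.5 mm (the blade seats against the rigid plate) and go down to just above the mouth.

>>> {"op": "move_arm", "data": {
  "rows": [
    [0,1,4,0,0,0],
    [0,1,6,0,0,0],
    [0,0.5,7,0,0,0],
    [0,0,7,0,0,0],
    [0,0,7,0,0,0],
    [0,0,6,0,0,0],
    [0,0,4,0,0,0],
    [0,0,2,0,0,0],
    [0,0,0,0,0,0],
    [0,0,0,0,0,0]
  ]
}}

```text
time: 13.98
tool_pos: [577.9, -15.7, 171.5]
ee_rot: [2.093, 2.342, 0.0]
contact_force: [-0.1, -0.8, -1.3]
opening: 0.155
gripper_force: 45.0
```

```bash
python3 go.py
```

```text
t 13.98 pos [577.9 -15.7 171.5] yaw_y 6.42 tilt [ 1.e-04 -0.e+00 -1.e+00] F [-0.1 -0.8 -1.3] op 14.1 gf 45.0
```

>>> {"op": "move_arm", "data": {
  "rows": [
    [0,0,1,0,0,0],
    [0,0,1,0,0,0],
    [0,0,1,0,0,0],
    [0,0,1,0,0,0],
    [0,0,1,0,0,0],
    [0,0,1,0,0,0],
    [0,0,1,0,0,0],
    [0,0,1,0,0,0],
    [0,0,1,0,0,0],
    [0,0,0,0,0,0]
  ]
}}

```text
time: 14.82
tool_pos: [578.0, -15.8, 162.7]
ee_rot: [2.093, 2.342, 0.0]
contact_force: [-1.7, -0.4, 3.8]
opening: 0.151
gripper_force: 45.0
```

```bash
python3 go.py
```

```text
t 14.82 pos [578.  -15.8 162.7] yaw_y 6.42 tilt [ 4.e-04 -1.e-04 -1.e+00] F [-1.7 -0.4  3.8] op 13.7 gf 45.0
```

>>> {"op": "move_arm", "data": {
  "rows": [
    [0,0,1,0,0,0],
    [0,0,1,0,0,0],
    [0,0,1,0,0,0],
    [0,0,1,0,0,0],
    [0,0,1,0,0,0],
    [0,0,1,0,0,0],
    [0,0,1,0,0,0],
    [0,0,1,0,0,0],
    [0,0,0,0,0,0],
    [0,0,0,0,0,0]
  ]
}}

```text
time: 15.65
tool_pos: [578.4, -15.8, 154.9]
ee_rot: [2.093, 2.341, 0.002]
contact_force: [1.2, 0.0, 4.0]
opening: 0.152
gripper_force: 45.0
```

```bash
python3 go.py
```

```text
t 15.65 pos [578.4 -15.8 154.9] yaw_y 6.42 tilt [ 1.6e-03 -1.0e-04 -1.0e+00] F [1.2 0.  4. ] op 13.9 gf 45.0
```

>>> {"op": "move_arm", "data": {
  "rows": [
    [0,0,1,0,0,0],
    [0,0,1.5,0,0,0],
    [0,0,1.5,0,0,0],
    [0,0,1.5,0,0,0],
    [0,0,1.5,0,0,0],
    [0,0,1.5,0,0,0],
    [0,0,1.5,0,0,0],
    [0,0,1,0,0,0],
    [0,0,0,0,0,0],
    [0,0,0,0,0,0]
  ]
}}

```text
time: 16.48
tool_pos: [578.4, -15.8, 143.8]
ee_rot: [2.093, 2.341, 0.002]
contact_force: [2.6, -0.0, 3.5]
opening: 0.151
gripper_force: 45.0
```

```bash
python3 go.py
```

```text
t 16.48 pos [578.4 -15.8 143.8] yaw_y 6.42 tilt [ 1.6e-03 -1.0e-04 -1.0e+00] F [ 2.6 -0.   3.5] op 13.8 gf 45.0
```

>>> {"op": "move_arm", "data": {
  "rows": [
    [0,0,1,0,0,0],
    [0,0,1,0,0,0],
    [0,0,1,0,0,0],
    [0,0,1,0,0,0],
    [0,0,1,0,0,0],
    [0,0,0.6,0,0,0],
    [0,0,0,0,0,0],
    [0,0,0,0,0,0],
    [0,0,0,0,0,0],
    [0,0,0,0,0,0]
  ]
}}

```text
time: 17.32
tool_pos: [578.5, -15.8, 138.3]
ee_rot: [2.093, 2.341, 0.002]
contact_force: [3.9, -0.3, 5.1]
opening: 0.152
gripper_force: 45.0
```

```bash
python3 go.py
python3 - <<'E'
from h import *
i,d=arm.capture("scene");c=arm.get_calibration("scene")
a=i[165:245,205:290]
w,_=arm.capture("wrist");b=w[130:330,150:360]
cv2.imwrite("pics/fin.png",np.hstack([cv2.resize(a,(400,376),interpolation=cv2.INTER_CUBIC),cv2.resize(b,(395,376),interpolation=cv2.INTER_CUBIC)]))
E
```

```text
t 17.32 pos [578.5 -15.8 138.3] yaw_y 6.42 tilt [ 1.6e-03 -1.0e-04 -1.0e+00] F [ 3.9 -0.3  5.1] op 13.9 gf 45.0
```

View pics/fin.png

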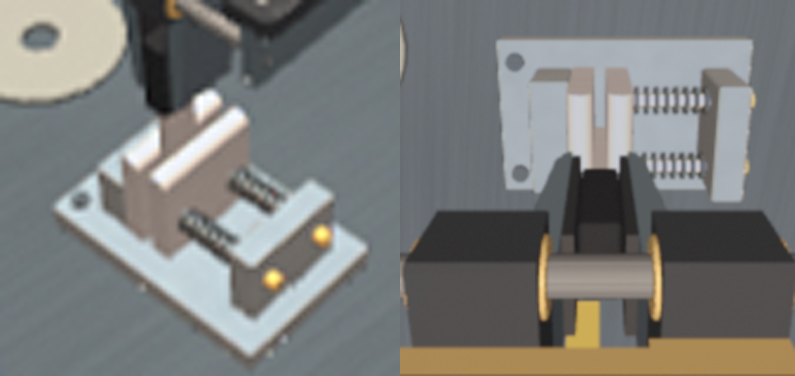

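The blade stands between the plates: scene crop (180,120), wrist crop (600,145). The gap has opened, the drag is about 5 N, and the nose is about 30 mm deep. I'll hand in.

```bash
python3 -c "
from station import arm
print(arm.close_job())"
```

```text
the job is handed in; nothing more can be done
None
```

I pressed the keys in order (large, medium, small), and the flat-handled feeler is held in the gap about 30 mm deep with about 5 N of drag; the job was handed in at about 17 s. The first key press was hard, at about 71 N on the fingertips.

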